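# Hitch the draw hook to the sample stage and draw the carriage out

### The job

Take the yellow hook by its grip post and push its mouth onto the pin hanging from the sample carriage's draw bar, until the pin is fully home and the sprung latch has flipped shut behind it; then draw the carriage out by the hook until its front edge lies over the green band, and let go, leaving the hook hitched. Feel your way and never push or pull the carriage harder than 25 newtons, do not touch the stage or the carriage with the gripper, and leave the bottles, vials and tape where they are.

Things in the scene. Friction and masses are not known exactly. Their poses are not given: they have to be found in the camera images.
- hook: Loose yellow hook plate, 122 x 44 mm (54 over the flared lips), 12 mm thick, 0.15 to 0.4 kg, flat on the bench. Origin: underside, below the grip post. +x to the open mouth, z up. Throat 16 mm wide, centred on y = 0, bottom at x = 48 mm; flared lips at x = 84 to 100 mm catch a pin up to 12 mm off centre.
- hook_grip (a point): Middle of the hook's black grip post, 36 mm above the hook's underside. The post is 34 mm along the hook's x, 24 mm along its y (take it across y), from 12 to 58 mm high with a 26 mm wide yellow cap on top. Axes as the hook's.
- hook_seat (a point): Where the pin's axis lies in the hook when fully home: hook x = 54 mm, at the throat bottom. Axes as the hook's. From here, pulling back leaves about 12 mm of play before the pin rests on the shut latch (pin axis then at about hook x = 66 mm).
- hook_latch (a point): Pivot of the steel latch, hook x = 77, y = 11.5 mm. A spring holds the latch shut across the throat; it swings only inward. The pin pushes it aside with about 4 to 9 N along the hook's x, and it flips shut once the pin's axis is past about hook x = 58 mm, 4 mm short of home. Pulling cannot open it.
- carriage: Sliding carriage, steel block 60 x 74 mm with two small amber vials, 90 mm high in all. Origin at bench level below its middle, +x along the rails away from the hook side. Slides along x with about 2 N of friction. Pushed back, it goes some 10 to 35 mm (not known) and then meets a firm rubber stop, about 12 N per mm.
- pin_nominal (a point): On the carriage at x = -204.5 mm, bench level. The brass pin, 12 mm thick, hangs here from the end of a draw bar (10 mm wide, 21 to 29 mm high, 20 mm brass boss from 17 to 31 mm high at the end) down to 2 mm above the bench. The bar's clamp is adjustable: the true pin is at y = 0 but up to 15.5 mm nearer or further along x. The hook goes under the bar, on the bench or up to 3 mm above it.
- stage: Fixed aluminium base, 212 x 84 mm, with two rails and a grey end block at its far end. Origin at bench level at the front (hook side), +x along the rails away from the hook; base and rails start at x = 5 mm. Green band at x = 5 to 31 mm. The carriage's front edge is 30 mm in front of its origin. The carriage can go out until its origin is at x = -5 to 19 mm, where a stop holds it.
- flask: Bystander: soft white saline flask, 55 x 79 x 121 mm, loose. Origin under its middle.
- vial_a: Bystander: small white vial with blue cap, 31 x 32 x 56 mm, loose. Origin under its middle.
- vial_b: Bystander: small white vial with blue cap, 30 x 30 x 58 mm, loose. Origin under its middle.
- vial_c: Bystander: amber vial with grey cap, 39 x 39 x 77 mm, loose. Origin under its middle.
- tape: Bystander: roll of tan tape lying flat, 96 x 96 x 18 mm, loose. Origin under its middle.

How it is judged:
On the way:
1. the pin is home in the hook (pin axis at hook x 48 to 57.5 mm) and the latch (latch_c0) has shut behind the pin (drawbar_c2), with the carriage still at the back of the stage (x of drawbar_c2 in the frame of hook between 0.048 and 0.0575 m and x of latch_c0 in the frame of hook above 0.073 m and y of hook in the frame of carriage between -0.008 and 0.008 m and x of carriage in the frame of stage above 0.095 m), for 0.1 s.
At the end, for the whole second after the job is handed in: carriage front edge over the green band or further out (carriage origin at stage x < 61 mm); pin behind the shut latch in the hook (pin axis at hook x 50 to 71 mm, latch within about 0.15 rad of shut); hook flat on the bench, within 0.2 rad and 10 mm of the carriage line; both at rest (x of carriage in the frame of stage below 0.061 m and x of drawbar_c2 in the frame of hook between 0.05 and 0.071 m and x of latch_c0 in the frame of hook above 0.073 m and y of hook in the frame of carriage between -0.01 and 0.01 m and angle between the x axis of hook and the x axis of carriage, either way round below 0.2 rad and height (world z) of hook below 0.004 m and angle between hook's own z axis and vertical below 0.1 rad and linear speed of each of hook, carriage below 0.01 m/s); the robot touches nothing.
It fails at once if the hook pushes or pulls the carriage, pin or stage with more than 25 N (contact force between hook and carriage above 25 N or contact force between hook and stage above 25 N).
It fails at once if the gripper or arm touches the stage or carriage (contact force between any of the fingers, the arm and carriage above 0.5 N or contact force between any of the fingers, the arm and stage above 0.5 N).
It fails at once if a bottle, vial or the tape is moved more than 25 mm or tipped (distance of any of flask, vial_a, vial_b, vial_c, tape from where it was at the start of the episode above 0.025 m or angle between any of flask, vial_a, vial_b, vial_c, tape's own z axis and vertical above 0.4 rad).
It also fails if it takes over 51 s, if anything falls off the work surface, if the arm or the gripper's body presses on something with over 40 N, if the wrist force passes 120 N, or if a joint passes its speed limit or range.

### The arm

A 6-joint arm with a two-finger parallel gripper is mounted at the origin on a cart in front of the work surface, level with it; the furniture and walls round the work are solid. World frame = base frame: x ahead of the robot, y to its left, z up, the work surface at z = 0. Lengths are in m, angles in rad, forces in N, time in s.
With the tool pointing down it reaches from about 0.3 to 0.775 m from the base axis. Payload 14.6 kg.
Tool frame: the origin (TCP) lies on the mounting face of the last link; the fingertips stand 199 mm ahead of it and the grasp point (between the pads) lies 180 mm ahead of it; z points along the fingers, y is the direction in which the jaws open and shut (so a half turn about z gives the same grasp; the last joint's range is limited). The gripper opens to 94 mm and grips with 3 to 60 N. Pads are 16 mm wide; open, the fingers measure 119 mm over their backs; the gripper's body (75 mm by 177 mm) begins 78 mm behind the grasp point.
Start: joints at [-1.285, 0.3, 1.521, -0, 1.321, -0.067], TCP at [0.19, -0.516, 0.405] pointing down, gripper open.
Joint ranges: [-3.03, 3.03], [-0.79, 2.21], [0.23, 2.52], [-1.04, 4.18], [0, 3.07], [-2.55, 2.55]. Speed limits (rad/s): [2.22, 2.22, 2.57, 3.14, 3.14, 3.14].

### API

Orientations are given as [roll, pitch, yaw] about the fixed x, y, z axes, in that order (R = Rz(yaw) Ry(pitch) Rx(roll)).
In Python, from station import sensors, vision, job gives the robot as it stands. The module is installed in compiled form; this text tells all that it offers.
- The arm moves only by the tool arm_command, never from a script. Its argument "plan" is one flat list of numbers, 5 for each row, row after row: the closure, from -1 (fully open) to 1 (shut), so that 0 is half open, then the shift along the world's x, y, z scaled (see below), then the turn about the world's z scaled (see below). A call has 1 to 20 rows; each row is the pose to reach, as a shift and turn from the pose commanded when the call began; what a row does not reach only later rows make up. The controller multiplies each number of a shift by 400 mm and each number of a turn by 120 degrees. A row lasts 1/10 s, in which the tool goes at most 50 mm and 8.59 degrees, less where a joint would pass 70% of its speed; a pose out of reach is approached as far as the arm can. A call with a number of a shift or a turn outside -1 to 1 is refused whole. A call with a gripper value outside its range is refused whole. The fingers move at their own pace and stop on an object; "newtons" is the grip in N (left out, the last holds). Time passes only in rows, so rows that repeat a pose let the fingers close. It gives the time, the measured TCP pose, the force and the opening at its end, in the units of the state.
- sensors.get_obs(): the state, without advancing time (a new reading comes with each control period).
- vision.camera(name): name is "scene" or "top"; returns the picture (400x640x3 uint8, blue, green, red); there is no depth.
- vision.camera_params(name): a dict with "intrinsics" (3x3 intrinsics, pixels), "rvec" (rotation vector, rad) and "tvec" (3), from world to camera coordinates, as OpenCV has them. Camera axes: x right, y down, z forward; pixel columns grow to the right and rows downward; lengths in m; the calibration is good to about 2 mm. A picture is of the moment at which its call begins. camera_params takes no time and is no camera call.
- job.hand_in(): hands the job in, once; it reports no verdict.
Trained networks look in the newest picture that a camera, given by its name, has taken for a name from the list of things; names that differ only in an ending like _2 or _b are one class to them, and where a whole thing is asked for, a point or a joint stands for the part that bears it (a point fixed in the world has none). Each returns a list of dicts, best first, with "confidence" (0 to 1); they miss things now and then, are a little off and sometimes report something else, mostly with a low value. They report only what shows in the picture. A call takes as long as a camera call.
- vision.search_frame(name, camera): "at" ([row, column] in pixels, amid what is visible of it).
- vision.silhouettes(name, camera): "mask" (400x640 bool, what is visible of it) and "at" ([row, column] in pixels, amid what is visible of it).
- vision.pinpoint(name, camera): "at" ([row, column] in pixels: a listed point, or the origin of a listed thing).
The state is a dict: "time_s": time; "qpos": joint angles; "joint_vel": joint speeds; "tau": joint torques, N m; "ee_pos": TCP position; "eef_rot": TCP orientation; "force": force on the tool from outside, world axes, zero at the start; "moment": the same for the moment, N m; "grip_width": finger opening in m.
Only numpy, scipy, OpenCV 4.12 (cv2) and the standard library are available. Lean on these libraries where they do the work, as an engineer would, in place of code of your own. Each camera call takes 0.05 s, during which the arm holds its last target.

## Working session

There is one attempt and no reset: what is moved stays moved. The work goes in short steps, Python scripts to look and compute and a tool call to move; the robot and the scene stay as the last step left them, time stands still between calls to the robot, and variables do not carry over. Pictures are saved under pics/ and viewed, and the job is handed in when it is done.

Besides the shell and the picture viewer there is one more tool, called as name(argument=value, ...) on one line, values as JSON. arm_command: Moves the arm, as the interface text tells. Its arguments: {"type":"object","properties":{"plan":{"type":"array"},"newtons":{"type":"number"}},"required":["plan"]}

```bash
mkdir -p pics; cat > h.py <<'E'
import numpy as np, cv2
from station import sensors, vision, job
def P(cam):
    p=vision.camera_params(cam);K=np.array(p["intrinsics"],float);R=cv2.Rodrigues(np.array(p["rvec"],float))[0];t=np.array(p["tvec"],float).ravel();return K,R,t
def back(cam,at,z):
    K,R,t=P(cam);d=R.T@np.linalg.inv(K)@np.array([at[1],at[0],1.0]);c=-R.T@t
    return c+d*(z-c[2])/d[2]
def proj(cam,X):
    K,R,t=P(cam);q=K@(R@np.array(X,float)+t);return q[1]/q[2],q[0]/q[2]
E
python3 - <<'E'
from h import *
for c in("scene","top"):
    cv2.imwrite(f"pics/{c}0.png",vision.camera(c))
    K,R,t=P(c);print(c,K.tolist(),(-R.T@t).round(3))
    for n,z in(("hook",0),("hook_grip",.036),("hook_seat",.006),("hook_latch",.012),("carriage",0),("pin_nominal",0),("stage",0),("flask",0),("vial_a",0),("vial_c",0),("tape",0)):
        for r in vision.pinpoint(n,c)[:3]: print(c,n,np.round(r["at"],1),round(r["confidence"],2),back(c,r["at"],z).round(4))
print(sensors.get_obs())
E
```

```text
scene [[444.22230494668827, 0.0, 326.773599685837], [0.0, 444.22230494668827, 197.82989161859982], [0.0, 0.0, 1.0]] [-0.254  0.574  0.712]
scene hook [205.5 394. ] 0.78 [ 0.5244 -0.0961  0.    ]
scene hook [233.7 327.1] 0.56 [0.5129 0.1268 0.    ]
scene hook_grip [191.1 402.1] 0.55 [ 0.5286 -0.1241  0.036 ]
scene hook_seat [211.  385.6] 0.94 [ 0.5089 -0.0551  0.006 ]
scene hook_latch [210.5 373.7] 0.95 [ 0.5208 -0.0238  0.012 ]
scene carriage [262.8 254.5] 0.9 [0.5072 0.3287 0.    ]
scene pin_nominal [236.5 328.2] 0.9 [0.5017 0.1302 0.    ]
scene stage [247.4 302.6] 0.63 [0.4978 0.2056 0.    ]
scene flask [208.2 379.9] 0.64 [ 0.5342 -0.055   0.    ]
scene flask [163.3 379.6] 0.6 [ 0.7368 -0.2021  0.    ]
scene vial_a [191.8 318.7] 0.77 [0.6933 0.0487 0.    ]
scene vial_a [175.2 367.7] 0.66 [ 0.6959 -0.1269  0.    ]
scene vial_a [186.7 346.2] 0.55 [ 0.6749 -0.0348  0.    ]
scene vial_c [191.8 318.7] 0.77 [0.6933 0.0487 0.    ]
scene vial_c [175.2 367.7] 0.66 [ 0.6959 -0.1269  0.    ]
scene vial_c [186.7 346.2] 0.55 [ 0.6749 -0.0348  0.    ]
scene tape [225.1 208.2] 0.96 [0.7054 0.3762
[... 835 characters left out ...]
 [0.6824 0.3825 0.    ]
{'time_s': 1.2, 'qpos': array([-1.28461510e+00,  2.99895241e-01,  1.52097808e+00,  1.72242394e-05,
        1.32070358e+00, -6.66037394e-02]), 'joint_vel': array([-2.33492972e-03, -1.81168894e-03,  3.44765088e-05, -2.11219074e-03,
        2.27180803e-04, -8.10390889e-04]), 'tau': array([ 1.39034077e-03, -5.31660962e+01, -3.52912867e+01,  7.08062598e-02,
        2.13781279e-02, -1.10690115e-05]), 'ee_pos': array([ 0.19002709, -0.51612472,  0.40465748]), 'eef_rot': array([ 3.14157582e+00, -1.56025023e-05,  3.52780705e-01]), 'force': array([ 0.26317332,  0.69016719, -0.04741388]), 'moment': array([ 0.02192961, -0.02580145,  0.00914768]), 'grip_width': 0.09412915128953783}
```

View pics/scene0.png

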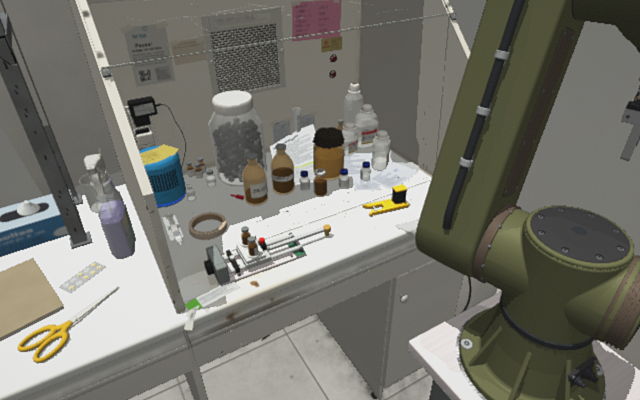

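View pics/top0.png

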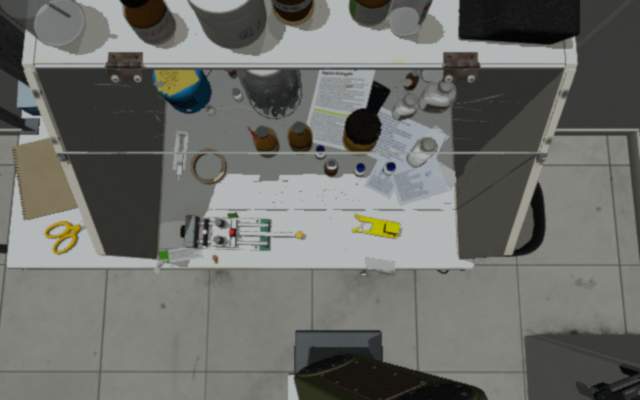

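```bash
python3 - <<'E'
import cv2
a=cv2.imread("pics/top0.png")
cv2.imwrite("pics/topz.png",cv2.resize(a[190:275,230:430],None,fx=4,fy=4,interpolation=cv2.INTER_CUBIC))
a=cv2.imread("pics/scene0.png")
cv2.imwrite("pics/scenez.png",cv2.resize(a[150:290,270:450],None,fx=4,fy=4,interpolation=cv2.INTER_CUBIC))
E
```

```text
(no output)
```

View pics/topz.png

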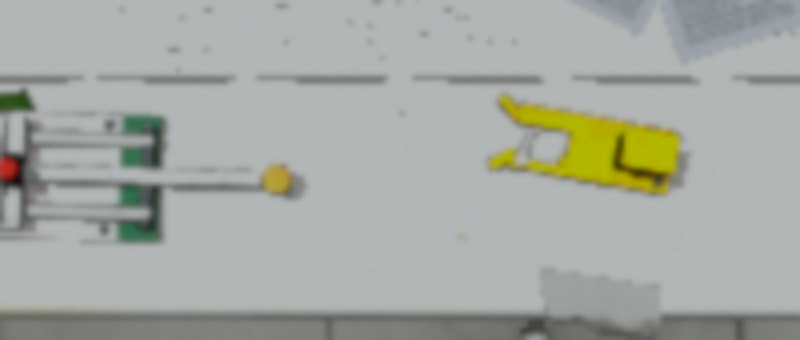

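View pics/scenez.png

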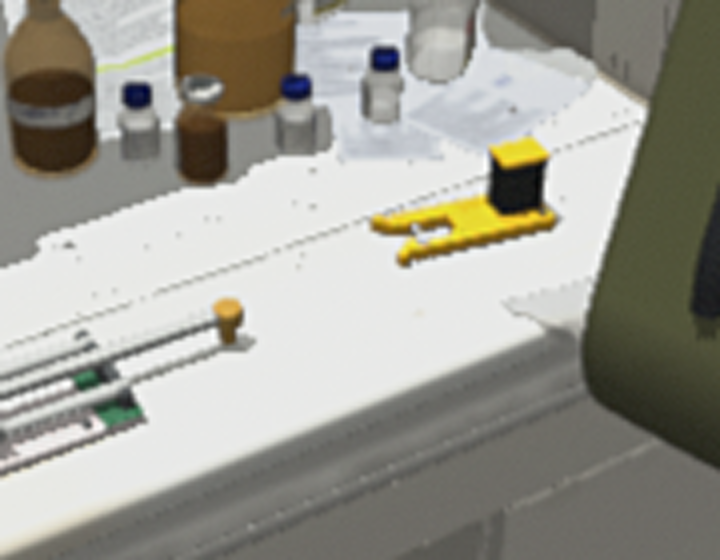

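The top view shows the hook at about (227,378) with its mouth to the left, tilted about 10°. The pin boss is at (235,299), with the rails running left from it. The work line is roughly world +y, and the vials stand well behind it. Next I'll fit the hook and carriage line precisely.

```bash
cat > fit.py <<'E'
from h import *
from scipy.optimize import minimize
import itertools
plate=np.array([[-22,-22],[84,-22],[100,-27],[100,-17],[84,-8],[48,-8],[48,8],[84,8],[100,17],[100,27],[84,22],[-22,22]])/1000.
def pj(cam,X):
    K,R,t=P(cam);q=(R@X.T).T+t;q=q@K.T;return q[:,:2]/q[:,2:]
def render(cam,p,S=4,only=None):
    x,y,a=p;c,s=np.cos(a),np.sin(a);Rz=np.array([[c,-s],[s,c]])
    m=np.zeros((400*S//1,640*S),np.uint8)
    def W(q,z): return np.c_[q@Rz.T+[x,y],np.full(len(q),z)]
    for z in np.linspace(0,.012,5):
        cv2.fillPoly(m,[np.round((pj(cam,W(plate,z))+.5)*S).astype(int)],1)
    def box(x0,x1,y0,y1,z0,z1,v):
        q=np.array([[x0,y0],[x1,y0],[x1,y1],[x0,y1]])
        h=cv2.convexHull(np.round((np.r_[pj(cam,W(q,z0)),pj(cam,W(q,z1))]+.5)*S).astype(int));cv2.fillPoly(m,[h],v)
    box(-.017,.017,-.012,.012,.012,.052,0)
    box(-.018,.018,-.013,.013,.052,.058,1)
    return m
def fit(cam,img,p0,S=4):
    hsv=cv2.cvtColor(img,cv2.COLOR_BGR2HSV)
    ms=((hsv[...,0]>20)&(hsv[...,0]<35)&(hsv[...,1]>120)&(hsv[...,2]>80)).astype(np.float32)
    roi=np.zeros_like(ms);r,c=proj(cam,[p0[0],p0[1],.01]);roi[int(r)-45:int(r)+45,int(c)-70:int(c)+70]=1
    ms=ms*roi
    def cost(p):
        m=cv2.resize(render(cam,p,S).astype(np.float32),(640,400),interpolation=cv2.INTER_AREA)
        return np.abs(m-ms).sum()
    best=None
    for d in itertools.product((-.006,.006),(-.006,.006),(-.06,.06)):
        r=minimize(cost,np.array(p0)+d,method="Nelder-Mead",options=dict(initial_simplex=np.array(p0)+d+np.array([[0,0,0],[.008,0,0],[0,.008,0],[0,0,.1]])))
        if best is None or r.fun<best.fun:best=r
    return best.x,best.fun,ms.sum()
E
python3 - <<'E'
from fit import *
for c in("top","scene"):
    x,f,n=fit(c,cv2.imread(f"pics/{c}0.png"),[.527,-.113,1.45]);print(c,x.round(4),f,n)
# pin boss & carriage line
for c,roi in(("top",(220,250,285,315)),("scene",(215,245,310,340))):
    im=cv2.imread(f"pics/{c}0.png");hsv=cv2.cvtColor(im,cv2.COLOR_BGR2HSV)
    r0,r1,c0,c1=roi;m=(hsv[r0:r1,c0:c1,1]>100)&(hsv[r0:r1,c0:c1,0]>8)&(hsv[r0:r1,c0:c1,0]<30)
    ys,xs=np.nonzero(m);print(c,m.sum(),ys.mean()+r0,xs.mean()+c0,ys.min()+r0,ys.max()+r0,xs.min()+c0,xs.max()+c0, back(c,(ys.mean()+r0,xs.mean()+c0),.028 if c=="top" else .024))
# zooms
a=cv2.imread("pics/top0.png");cv2.imwrite("pics/tz2.png",cv2.resize(a[205:260,175:310],None,fx=5.9,fy=5.9,interpolation=cv2.INTER_CUBIC))
E
```

```text
Traceback (most recent call last):
  File "fit.py", line 29, in fit
    r=minimize(cost,np.array(p0)+d,method="Nelder-Mead",options=dict(initial_simplex=np.array(p0)+d+np.array([[0,0,0],[.008,0,0],[0,.008,0],[0,0,.1]])))
  File "fit.py", line 25, in cost
    m=cv2.resize(render(cam,p,S).astype(np.float32),(640,400),interpolation=cv2.INTER_AREA)
                 ~~~~~~^^^^^^^^^
  File "fit.py", line 12, in render
    cv2.fillPoly(m,[np.round((pj(cam,W(plate,z))+.5)*S).astype(int)],1)
                              ~~^^^^^^^^^^^^^^^^
  File "fit.py", line 6, in pj
    K,R,t=P(cam);q=(R@X.T).T+t;q=q@K.T;return q[:,:2]/q[:,2:]
          ~^^^^^
  File "h.py", line 4, in P
    p=vision.camera_params(cam);K=np.array(p["intrinsics"],float);R=cv2.Rodrigues(np.array(p["rvec"],float))[0];t=np.array(p["tvec"],float).ravel();return K,R,t
ValueError: time passes only in moves, steps and waits
```

```bash
python3 - <<'E'
s=open('h.py').read()
s=s.replace("def P(cam)","import functools\n@functools.lru_cache(None)\ndef P(cam)")
open('h.py','w').write(s)
f=open('fit.py').read().replace(".astype(int)",".astype(np.int32)");open('fit.py','w').write(f)
E
cat > fitrun.py <<'E'
from fit import *
for c in("top","scene"):
    x,f,n=fit(c,cv2.imread(f"pics/{c}0.png"),[.527,-.113,1.45]);print(c,x.round(4),f,n)
# pin boss & carriage line
for c,roi in(("top",(220,250,285,315)),("scene",(215,245,310,340))):
    im=cv2.imread(f"pics/{c}0.png");hsv=cv2.cvtColor(im,cv2.COLOR_BGR2HSV)
    r0,r1,c0,c1=roi;m=(hsv[r0:r1,c0:c1,1]>100)&(hsv[r0:r1,c0:c1,0]>8)&(hsv[r0:r1,c0:c1,0]<30)
    ys,xs=np.nonzero(m);print(c,m.sum(),ys.mean()+r0,xs.mean()+c0,ys.min()+r0,ys.max()+r0,xs.min()+c0,xs.max()+c0, back(c,(ys.mean()+r0,xs.mean()+c0),.028 if c=="top" else .022))
a=cv2.imread("pics/top0.png");cv2.imwrite("pics/tz2.png",cv2.resize(a[205:260,175:310],None,fx=5.9,fy=5.9,interpolation=cv2.INTER_CUBIC))
E
python3 fitrun.py
```

```text
top [ 0.5237 -0.1069  1.3773] 167.125 549.0
scene [ 0.5268 -0.1133  1.4051] 203.9375 383.0
top 37 234.54054054054055 298.9189189189189 232 237 296 302 [0.506835   0.13197489 0.028     ]
scene 46 229.1086956521739 326.60869565217394 225 235 324 329 [0.50560299 0.13233896 0.022     ]
```

```bash
ls pics
```

```text
scene0.png
scenez.png
top0.png
topz.png
tz2.png
```

View pics/tz2.png

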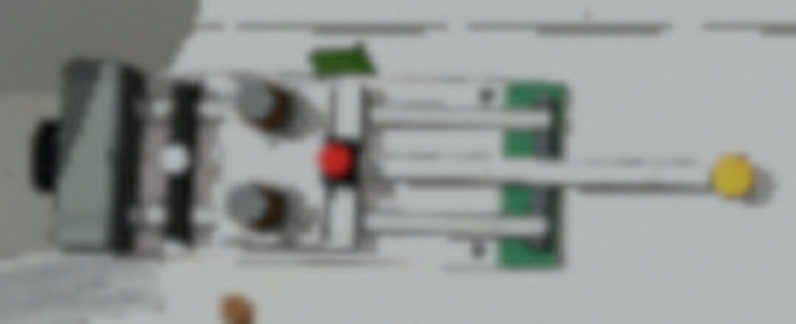

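```bash
cat > ov.py <<'E'
from fit import *
for p,c in(((.5237,-.1069,1.3773),"top"),((.5268,-.1133,1.4051),"scene")):
    im=cv2.imread(f"pics/{c}0.png");hsv=cv2.cvtColor(im,cv2.COLOR_BGR2HSV)
    ms=((hsv[...,0]>20)&(hsv[...,0]<35)&(hsv[...,1]>120)&(hsv[...,2]>80))
    S=8;m=render(c,p,S)
    r,cc=proj(c,[.53,-.08,.01]);r,cc=int(r),int(cc)
    z=cv2.resize(im,None,fx=S,fy=S,interpolation=cv2.INTER_NEAREST)
    e=cv2.morphologyEx(m,cv2.MORPH_GRADIENT,np.ones((3,3),np.uint8));z[e>0]=(0,0,255)
    z=z[(r-25)*S:(r+25)*S,(cc-45)*S:(cc+45)*S]
    q=cv2.resize(ms[r-25:r+25,cc-45:cc+45].astype(np.uint8)*255,None,fx=4,fy=4,interpolation=cv2.INTER_NEAREST)
    cv2.imwrite(f"pics/ov_{c}.png",z)
Z=lambda u,v:(205+v/5.9-.4,175+u/5.9-.4)
for a,b,z in(((370,113),(550,120),.02),((365,217),(550,228),.02),((385,168),(715,182),.029),((370,78),(565,85),.005),((220,258),(558,268),.005)):
    A=back("top",Z(*a),z);B=back("top",Z(*b),z);d=A-B;print(A.round(4),B.round(4),np.arctan2(d[1],d[0]))
E
python3 ov.py; cd pics; python3 -c "
import cv2,numpy as np
a=cv2.imread('ov_top.png');b=cv2.imread('ov_scene.png');cv2.imwrite('ov.png',cv2.resize(np.vstack([a,b]),None,fx=.75,fy=.75))"
```

```text
[0.5358 0.2953 0.02  ] [0.5328 0.2146 0.02  ] 1.5328809043176046
[0.4893 0.2962 0.02  ] [0.4845 0.2138 0.02  ] 1.512743430481826
[0.5104 0.2864 0.029 ] [0.5044 0.1401 0.029 ] 1.5295081786800946
[0.5533 0.2984 0.005 ] [0.5502 0.2098 0.005 ] 1.5357813580425734
[0.4718 0.3637 0.005 ] [0.4675 0.2115 0.005 ] 1.5425328655790578
```

View pics/ov.png

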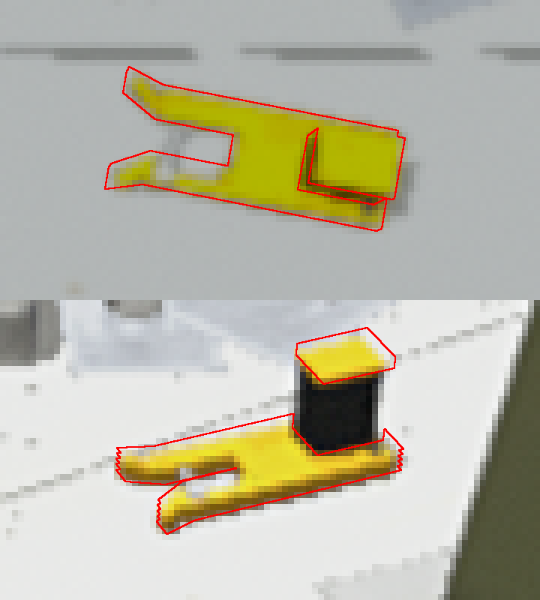

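```bash
cat > tri.py <<'E'
from fit import *
def tri(a,b):
    Ms=[]
    for c in("top","scene"):
        K,R,t=P(c);Ms.append(K@np.c_[R,t])
    X=cv2.triangulatePoints(Ms[0],Ms[1],np.array([[a[1]],[a[0]]],float),np.array([[b[1]],[b[0]]],float));X=(X[:3]/X[3]).ravel()
    return X.round(3),np.round(proj("top",X)-np.array(a),1)
print("left",tri((155,62),(68,105)));print("right",tri((152,541),(15,450)))
# right wall/ left wall bottoms
for z in(0,.3,.5,.6,.7):
    print(z,[back("top",q,z).round(3)[:2] for q in((255,458),(255,516),(153,541),(254,160),(65,40))])
E
python3 tri.py
cat > jf.py <<'E'
from fit import *
T={}
for c in("top","scene"):
    im=cv2.imread(f"pics/{c}0.png").astype(np.float32);y=np.clip((np.minimum(im[...,1],im[...,2])-im[...,0])/120,0,1)
    roi=np.zeros_like(y);r,cc=proj(c,[.53,-.08,.01]);roi[int(r)-22:int(r)+22,int(cc)-40:int(cc)+40]=1;T[c]=y*roi
def cost(p):
    s=0
    for i,c in enumerate(("top","scene")):
        # per-camera pixel offset as nuisance
        m=cv2.resize(render(c,p[:3],4).astype(np.float32),(640,400),interpolation=cv2.INTER_AREA)
        m=cv2.warpAffine(m,np.array([[1,0,p[3+2*i]*100],[0,1,p[4+2*i]*100]],float),(640,400))
        s+=((m-T[c])**2).sum()+.5*((p[3+2*i]*100)**2+(p[4+2*i]*100)**2)*20
    return s
best=None
for d in itertools.product((-.004,.004),(-.004,.004),(-.04,.04)):
    x0=np.r_[np.array([.525,-.11,1.39])+d,0,0,0,0]
    sim=np.vstack([x0]+[x0+np.eye(7)[i]*(.05 if i==2 else .006) for i in range(7)])
    r=minimize(cost,x0,method="Nelder-Mead",options=dict(initial_simplex=sim,maxiter=600))
    if best is None or r.fun<best.fun:best=r
print(best.x.round(4),best.fun)
E
python3 jf.py
```

```text
left (array([0.606, 0.517, 0.467]), array([-0.3, -0.9]))
right (array([ 0.613, -0.297,  0.462]), array([-0., -0.]))
0 [array([ 0.455, -0.29 ]), array([ 0.455, -0.444]), array([ 0.734, -0.53 ]), array([0.457, 0.502]), array([0.99 , 0.872])]
0.3 [array([ 0.444, -0.198]), array([ 0.445, -0.314]), array([ 0.654, -0.379]), array([0.446, 0.398]), array([0.847, 0.676])]
0.5 [array([ 0.437, -0.137]), array([ 0.437, -0.227]), array([ 0.601, -0.278]), array([0.438, 0.329]), array([0.752, 0.546])]
0.6 [array([ 0.434, -0.106]), array([ 0.434, -0.184]), array([ 0.575, -0.228]), array([0.434, 0.294]), array([0.704, 0.481])]
0.7 [array([ 0.43 , -0.076]), array([ 0.43 , -0.141]), array([ 0.548, -0.178]), array([0.431, 0.259]), array([0.656, 0.416])]
[ 5.2490e-01 -1.0910e-01  1.3966e+00 -3.0000e-03  3.7000e-03  1.1000e-03
 -3.3000e-03] 164.69603175275577
```

arm_command(plan=[-1,0.425,1,0,0.4985,-1,0.425,1,0,0.4985,-1,0.425,1,0,0.4985,-1,0.425,1,0,0.4985,-1,0.425,1,0,0.4985,-1,0.425,1,0,0.4985,-1,0.425,1,0,0.4985,-1,0.425,1,0,0.4985,-1,0.425,1,0,0.4985,-1,0.425,1,0,0.4985,-1,0.425,1,-0.26,0.4985,-1,0.425,1,-0.26,0.4985,-1,0.425,1,-0.26,0.4985,-1,0.425,1,-0.26,0.4985], newtons=30)

```text
time_s: 2.6
ee_pos: [0.3602, -0.1167, 0.3012]
eef_rot: [-3.14, -0.0, 1.396]
force: [-0.4, -0.3, 1.3]
grip_width: 0.0942
```

arm_command(plan=[-1,0.4125,0.0175,0,0,-1,0.4125,0.0175,0,0,-1,0.4125,0.0175,0,0,-1,0.4125,0.0175,0,0,-1,0.4125,0.0175,0,0,-1,0.4125,0.0175,0,0])

```text
time_s: 3.2
ee_pos: [0.5248, -0.1095, 0.3024]
eef_rot: [3.14, 0.0, 1.397]
force: [0.7, -0.1, 1.0]
grip_width: 0.0938
```

```bash
python3 - <<'E'
from h import *
o=sensors.get_obs();print(o["time_s"],o["ee_pos"].round(4),o["eef_rot"].round(4),o["force"].round(2))
a=vision.camera("scene");cv2.imwrite("pics/s1.png",cv2.resize(a[100:260,300:500],None,fx=4,fy=3.75))
for z in(.18,.199): print(proj("scene",o["ee_pos"]-[0,0,z]))
E
```

```text
3.2 [ 0.5248 -0.1095  0.3024] [3.1400e+00 2.0000e-04 1.3967e+00] [ 0.73 -0.11  0.96]
(np.float64(165.9890350160333), np.float64(401.51812895928464))
(np.float64(172.18221272141898), np.float64(400.90134889855295))
```

View pics/s1.png

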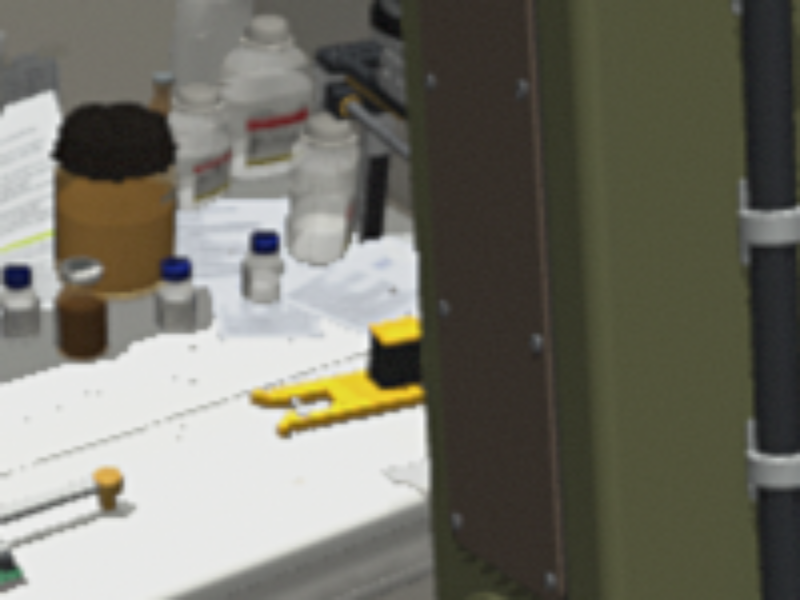

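The scene view shows the flat lips and throat of the hook at about (200,375), with the arm hiding the rear of the post. Nothing is in the way, so I'll descend and grip.

arm_command(plan=[-1,0,0,-0.2075,0,-1,0,0,-0.2075,0,-1,0,0,-0.2075,0,-1,0,0,-0.2075,0,1,0,0,-0.2075,0,1,0,0,-0.2075,0,1,0,0,-0.2075,0,1,0,0,-0.2075,0,1,0,0,-0.2075,0,1,0,0,-0.2075,0,1,0,0,-0.2075,0,1,0,0,-0.2075,0,1,0,0,-0.2075,0], newtons=30)

```text
time_s: 4.55
ee_pos: [0.525, -0.1091, 0.2176]
eef_rot: [-3.141, 0.0, 1.397]
force: [1.4, -0.2, -2.3]
grip_width: 0.0256
```

```bash
python3 - <<'E'
from h import *
o=sensors.get_obs();print(o["time_s"],o["ee_pos"].round(4),o["eef_rot"].round(4),o["force"].round(2),o["moment"].round(2),o["grip_width"])
a=vision.camera("scene");cv2.imwrite("pics/s2.png",a);b=vision.camera("top");cv2.imwrite("pics/t2.png",b)
v=np.vstack([cv2.resize(a[150:240,300:460],None,fx=4,fy=3.3),cv2.resize(b[190:280,270:430],None,fx=4,fy=3.3)]);cv2.imwrite("pics/v2.png",v)
E
```

```text
4.55 [ 0.525  -0.1091  0.2176] [-3.1411  0.      1.3969] [ 1.36 -0.2  -2.33] [-0.01 -0.17  0.  ] 0.025597622696386265
```

View pics/v2.png

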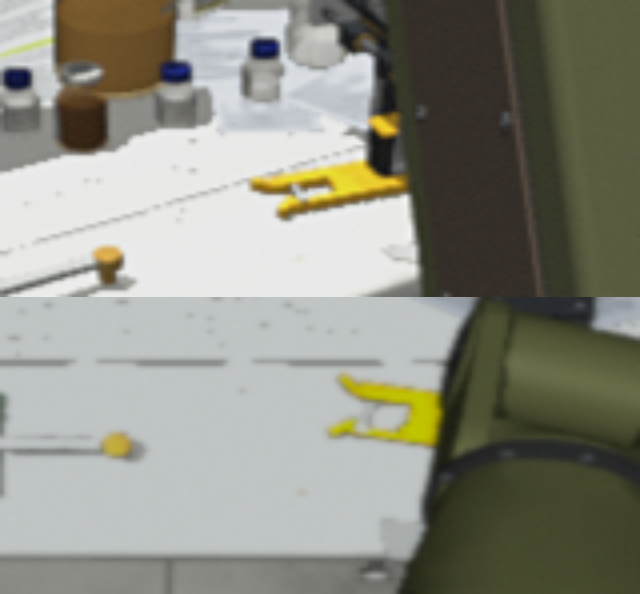

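arm_command(plan=[1,0,0,0.00375,0,1,-0.0145,0.07,0.00375,0.0165,1,-0.029,0.15,0.00375,0.033,1,-0.0435,0.23,0.00375,0.05,1,-0.0578,0.3155,0.00375,0.0659,1,-0.0578,0.3155,0.00375,0.0659,1,-0.0578,0.3155,0.00375,0.0659,1,-0.0578,0.3155,0.00375,0.0659])

```text
time_s: 5.45
ee_pos: [0.5021, 0.0164, 0.2191]
eef_rot: [3.142, 0.0, 1.534]
force: [-0.2, -0.7, -2.5]
grip_width: 0.0257
```

```bash
python3 - <<'E'
from h import *
o=sensors.get_obs();print(o["time_s"],o["ee_pos"].round(4),o["eef_rot"].round(4),o["force"].round(2),o["moment"].round(2),o["grip_width"])
a=vision.camera("scene");cv2.imwrite("pics/s3.png",a);b=vision.camera("top");cv2.imwrite("pics/t3.png",b)
v=np.vstack([cv2.resize(a[180:250,290:410],None,fx=6,fy=6,interpolation=2),cv2.resize(b[205:265,260:380],None,fx=6,fy=6,interpolation=2)]);cv2.imwrite("pics/v3.png",cv2.resize(v,None,fx=.77,fy=.77))
E
```

```text
5.45 [0.5021 0.0164 0.2191] [3.1416e+00 1.0000e-04 1.5340e+00] [-0.25 -0.68 -2.45] [-0.11 -0.1   0.01] 0.025660308373801927
```

View pics/v3.png

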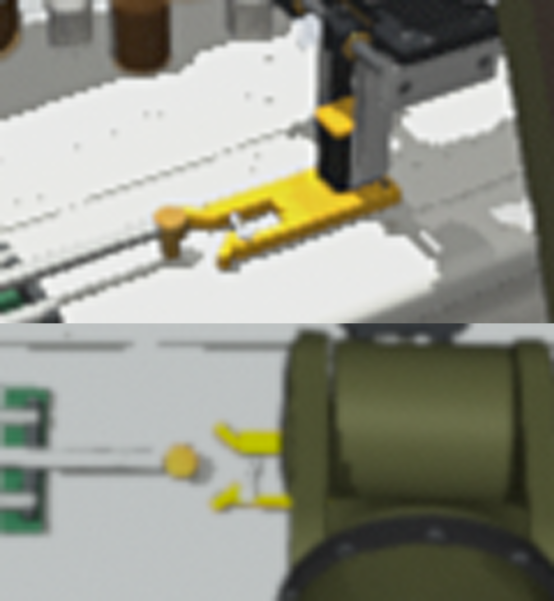

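```bash
cat > lip.py <<'E'
from fit import *
import sys
f=sys.argv[1]; c="top"; guess=eval(sys.argv[2]); vis=int(sys.argv[3])
im=cv2.imread(f).astype(np.float32);T=np.clip((np.minimum(im[...,1],im[...,2])-im[...,0])/120,0,1)
roi=np.zeros_like(T);roi[215:262,290:vis]=1
pb=back(c,(0,0),0)
# boss
hs=cv2.cvtColor(im.astype(np.uint8),cv2.COLOR_BGR2HSV)
def cost(p):
    m=cv2.resize(render(c,p,8).astype(np.float32),(640,400),interpolation=cv2.INTER_AREA)
    return (((m-T*mask)*roi)**2).sum()
bx=eval(sys.argv[4]) # boss center col,row guess
mask=np.ones_like(T);cv2.circle(mask,(bx[0],bx[1]),6,0,-1);roi=roi*mask
w=T[bx[1]-6:bx[1]+7,bx[0]-6:bx[0]+7];Y,X=np.mgrid[bx[1]-6:bx[1]+7,bx[0]-6:bx[0]+7]
r=(w*Y).sum()/w.sum();cc=(w*X).sum()/w.sum();B=back(c,(r,cc),.028);print("boss",r,cc,B.round(4))
best=None
for d in itertools.product((-.003,.003),(-.004,.004),(-.02,.02)):
    p0=np.array(guess)+d
    q=minimize(cost,p0,method="Nelder-Mead",options=dict(initial_simplex=p0+np.array([[0,0,0],[.005,0,0],[0,.005,0],[0,0,.03]])))
    if best is None or q.fun<best.fun:best=q
x,y,a=best.x;d=B[:2]-[x,y];print("hook",best.x.round(4),best.fun,"pin in hook",np.cos(a)*d[0]+np.sin(a)*d[1],-np.sin(a)*d[0]+np.cos(a)*d[1])
a=1.534;print("with yaw fixed",np.cos(a)*d[0]+np.sin(a)*d[1],-np.sin(a)*d[0]+np.cos(a)*d[1])
E
python3 lip.py pics/t3.png "[.502,.016,1.534]" 320 "(299,235)"
```

```text
boss 234.47677104385605 298.7140585323725 [0.507  0.1325 0.028 ]
hook [0.5003 0.0147 1.5109] 31.268795013427734 pin in hook 0.11796662792948738 0.0003915513010635035
with yaw fixed 0.11794431399346825 -0.0023275339064442882
```

arm_command(plan=[1,0.0004,0.01,0,0,1,0.0007,0.02,0,0,1,0.0011,0.03,0,0,1,0.0015,0.04,0,0,1,0.0018,0.05,0,0,1,0.0018,0.05,0,0,1,0.0018,0.05,0,0])

```text
time_s: 6.25
ee_pos: [0.5026, 0.0372, 0.2191]
eef_rot: [-3.142, 0.0, 1.535]
force: [0.1, 0.6, -2.3]
grip_width: 0.0255
```

```bash
cat > look.py <<'E'
from h import *
import sys
n=sys.argv[1]
o=sensors.get_obs();print(o["time_s"],o["ee_pos"].round(4),o["eef_rot"].round(4),o["force"].round(2),o["moment"].round(2),o["grip_width"])
a=vision.camera("scene");cv2.imwrite(f"pics/s{n}.png",a);b=vision.camera("top");cv2.imwrite(f"pics/t{n}.png",b)
v=np.vstack([cv2.resize(a[190:260,280:400],None,fx=5,fy=4.5,interpolation=2),cv2.resize(b[210:265,250:370],None,fx=5,fy=5,interpolation=2)]);cv2.imwrite(f"pics/v{n}.png",v)
E
python3 look.py 4; python3 lip.py pics/t4.png "[.503,.036,1.534]" 313 "(299,235)"
```

```text
6.25 [0.5026 0.0372 0.2191] [-3.1416  0.      1.5352] [ 0.06  0.59 -2.3 ] [-0.13 -0.11  0.02] 0.025505245530634282
boss 233.88439475380264 300.5110654213936 [0.5086 0.1278 0.028 ]
hook [0.5003 0.0363 1.5169] 37.714805603027344 pin in hook 0.09185079800582982 -0.003358792253881645
with yaw fixed 0.09177995376504915 -0.004928556238689645
```

View pics/v4.png

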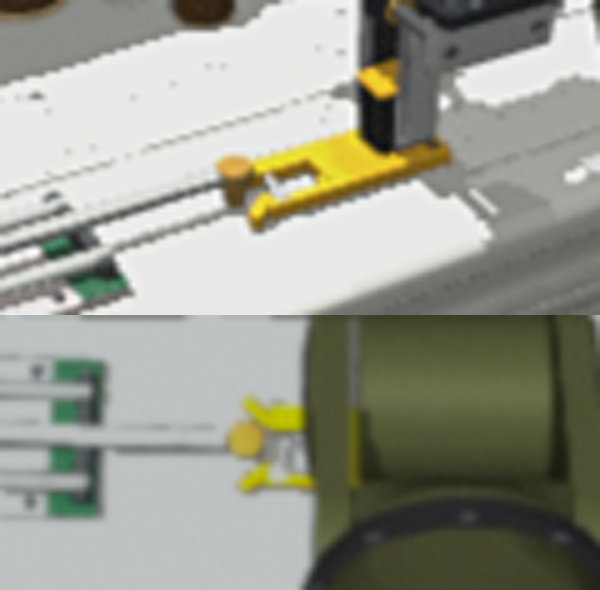

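```bash
python3 - <<'E'
from h import *
im=cv2.imread("pics/t4.png").astype(np.float32)
for c in(304,306,308,310): print(c,[(r,[int(v) for v in im[r,c]]) for r in range(224,251)])
E
```

```text
304 [(224, [194, 194, 189]), (225, [194, 194, 190]), (226, [186, 186, 182]), (227, [152, 173, 170]), (228, [90, 181, 180]), (229, [9, 185, 184]), (230, [0, 190, 187]), (231, [0, 188, 186]), (232, [35, 166, 169]), (233, [89, 127, 130]), (234, [119, 126, 125]), (235, [132, 137, 135]), (236, [134, 138, 136]), (237, [134, 137, 135]), (238, [131, 139, 138]), (239, [130, 153, 156]), (240, [144, 176, 178]), (241, [162, 188, 185]), (242, [154, 191, 186]), (243, [104, 177, 175]), (244, [110, 146, 148]), (245, [175, 178, 175]), (246, [193, 193, 188]), (247, [194, 194, 189]), (248, [193, 194, 189]), (249, [194, 194, 189]), (250, [194, 194, 190])]
306 [(224, [193, 193, 188]), (225, [194, 194, 189]), (226, [185, 186, 182]), (227, [147, 173, 170]), (228, [68, 188, 183]), (229, [0, 194, 189]), (230, [0, 194, 191]), (231, [0, 193, 189]), (232, [0, 174, 172]), (233, [79, 127, 127]), (234, [135, 138, 135]), (235, [163, 164, 161]), (236, [164, 166, 162]), (237, [164, 165, 162]), (238, [162, 163, 159]), (239, [161, 163, 159]), (240, [168, 170, 166]), (241, [179, 185, 180]), (242, [165, 191, 188]), (243,
[... 766 characters left out ...]
, 194, 190]), (249, [193, 194, 189]), (250, [193, 193, 189])]
310 [(224, [124, 124, 121]), (225, [118, 119, 116]), (226, [117, 118, 115]), (227, [106, 122, 120]), (228, [57, 127, 126]), (229, [10, 129, 128]), (230, [0, 129, 126]), (231, [0, 129, 126]), (232, [22, 118, 116]), (233, [73, 97, 97]), (234, [113, 116, 113]), (235, [116, 118, 115]), (236, [128, 129, 127]), (237, [149, 150, 147]), (238, [169, 169, 165]), (239, [174, 175, 171]), (240, [169, 171, 167]), (241, [130, 159, 155]), (242, [56, 178, 174]), (243, [0, 175, 175]), (244, [75, 139, 148]), (245, [143, 152, 152]), (246, [184, 184, 181]), (247, [192, 193, 188]), (248, [193, 193, 189]), (249, [193, 193, 189]), (250, [192, 192, 188])]
```

```bash
python3 - <<'E'
import cv2
b=cv2.imread("pics/t4.png");cv2.imwrite("pics/t4z.png",cv2.resize(b[220:256,285:320],None,fx=16,fy=16,interpolation=0))
E
```

```text
(no output)
```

View pics/t4z.png

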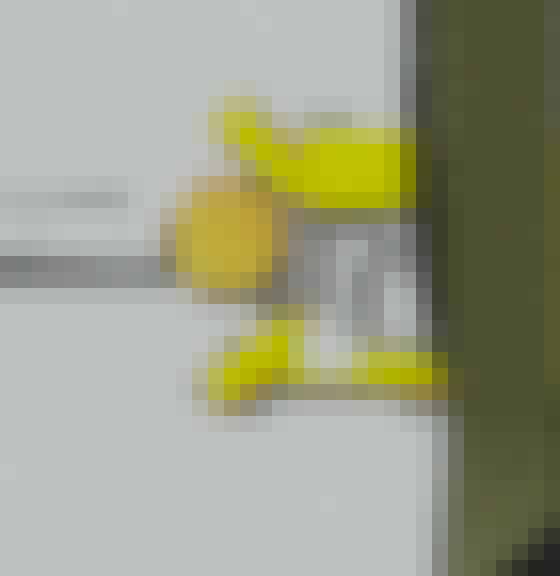

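```bash
python3 - <<'E'
from h import *
B=back("top",(234.45,298.6),.029);M=back("top",(235.9,307),.012);print(B,M,M[0]+(B[1]-M[1])*np.tan(np.pi/2-1.535)-B[0])
E
```

```text
[0.5069904  0.13276683 0.029     ] [0.50454161 0.11123269 0.012     ] -0.0016776163484580886
```

arm_command(plan=[1,0.003,0,0,0,1,0.003,0.005,0,0,1,0.0034,0.01,0,0,1,0.0036,0.015,0,0,1,0.0038,0.02,0,0,1,0.0039,0.025,0,0,1,0.0039,0.025,0,0])

```text
time_s: 7.05
ee_pos: [0.5042, 0.0473, 0.2192]
eef_rot: [3.142, -0.0, 1.535]
force: [0.1, 0.1, -3.1]
grip_width: 0.0256
```

```bash
python3 look.py 5
```

```text
7.05 [0.5042 0.0473 0.2192] [ 3.1415 -0.      1.5352] [ 0.11  0.08 -3.08] [-0.1  -0.08 -0.01] 0.025590948050972662
```

View pics/v5.png

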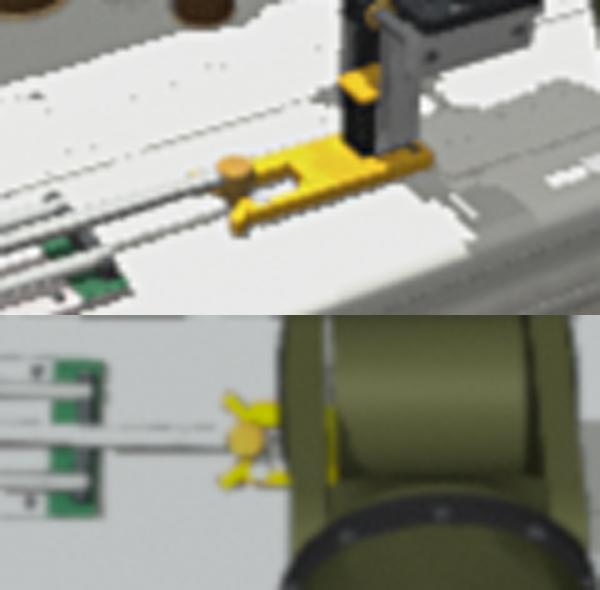

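The pin sits centred between the lips at about (300,235), and there is no side force yet. I'll keep going in small steps.

arm_command(plan=[1,0.0001,0.0025,0,0,1,0.0002,0.005,0,0,1,0.0003,0.0075,0,0,1,0.0004,0.01,0,0,1,0.0004,0.0125,0,0,1,0.0005,0.015,0,0,1,0.0006,0.0175,0,0,1,0.0007,0.02,0,0])

```text
time_s: 7.95
ee_pos: [0.5045, 0.0552, 0.2191]
eef_rot: [-3.142, -0.0, 1.535]
force: [-1.5, -2.1, -2.7]
grip_width: 0.0253
```

arm_command(plan=[1,0.0001,0.0025,0,0,1,0.0002,0.005,0,0,1,0.0003,0.0075,0,0,1,0.0004,0.01,0,0,1,0.0004,0.0125,0,0])

```text
time_s: 8.45
ee_pos: [0.5046, 0.0602, 0.2192]
eef_rot: [3.142, 0.0, 1.535]
force: [-0.9, -1.9, -2.7]
grip_width: 0.0253
```

arm_command(plan=[1,0.0001,0.0025,0,0,1,0.0002,0.005,0,0,1,0.0003,0.0075,0,0,1,0.0004,0.01,0,0,1,0.0004,0.0125,0,0])

```text
time_s: 8.95
ee_pos: [0.5048, 0.0651, 0.2192]
eef_rot: [3.142, 0.0, 1.535]
force: [-0.4, -4.9, -1.0]
grip_width: 0.0254
```

arm_command(plan=[1,0.0001,0.0025,0,0,1,0.0002,0.005,0,0,1,0.0003,0.0075,0,0,1,0.0004,0.01,0,0])

```text
time_s: 9.35
ee_pos: [0.505, 0.0689, 0.2192]
eef_rot: [-3.142, 0.0, 1.535]
force: [0.3, -5.6, -0.9]
grip_width: 0.0258
```

```bash
python3 look.py 6
```

```text
9.35 [0.505  0.0689 0.2192] [-3.1416e+00  5.0000e-04  1.5349e+00] [ 0.3  -5.56 -0.9 ] [-1.29  0.1   0.07] 0.025778762451958835
```

View pics/v6.png

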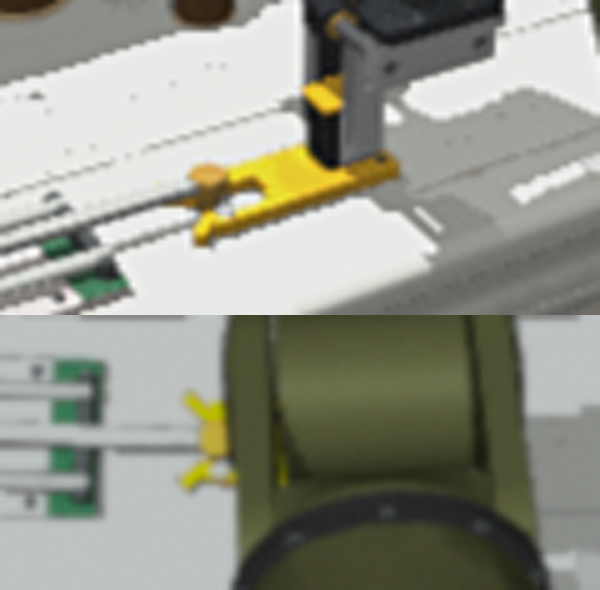

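arm_command(plan=[1,0.0001,0.0025,0,0,1,0.0002,0.005,0,0,1,0.0003,0.0075,0,0,1,0.0004,0.01,0,0])

```text
time_s: 9.85
ee_pos: [0.5051, 0.0727, 0.2192]
eef_rot: [-3.141, 0.001, 1.535]
force: [-1.4, -8.6, 0.0]
grip_width: 0.0255
```

arm_command(plan=[1,0.0001,0.0025,0,0,1,0.0002,0.005,0,0,1,0.0003,0.0075,0,0,1,0.0004,0.01,0,0])

```text
time_s: 10.25
ee_pos: [0.5051, 0.0768, 0.2191]
eef_rot: [-3.141, 0.001, 1.535]
force: [-3.7, -7.3, 1.0]
grip_width: 0.0254
```

```bash
python3 look.py 7
```

```text
10.25 [0.5051 0.0768 0.2191] [-3.1406e+00  9.0000e-04  1.5350e+00] [-3.7  -7.27  0.96] [-1.33  0.48  0.21] 0.025416964983639812
```

View pics/v7.png

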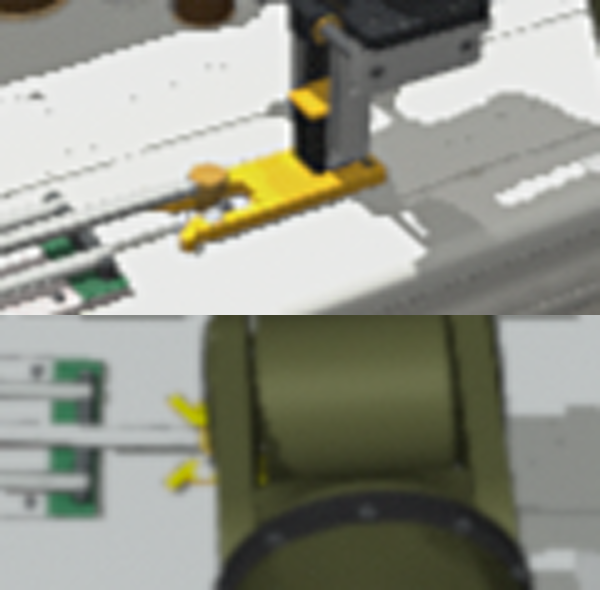

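arm_command(plan=[1,-0.0005,0.0025,0,0,1,-0.001,0.005,0,0,1,-0.001,0.0075,0,0,1,-0.001,0.01,0,0])

```text
time_s: 10.75
ee_pos: [0.5047, 0.0809, 0.2191]
eef_rot: [-3.14, 0.001, 1.535]
force: [-2.9, -6.9, 0.5]
grip_width: 0.0255
```

arm_command(plan=[1,0.0001,0.0025,0,0,1,0.0002,0.005,0,0,1,0.0003,0.0075,0,0,1,0.0004,0.01,0,0])

```text
time_s: 11.15
ee_pos: [0.5048, 0.085, 0.2191]
eef_rot: [-3.14, 0.0, 1.535]
force: [-2.1, -4.9, -0.7]
grip_width: 0.0253
```

arm_command(plan=[1,0.0001,0.0025,0,0,1,0.0002,0.005,0,0,1,0.0003,0.0075,0,0])

```text
time_s: 11.45
ee_pos: [0.5049, 0.0881, 0.219]
eef_rot: [-3.14, 0.0, 1.535]
force: [-3.8, -3.0, 0.2]
grip_width: 0.0253
```

```bash
python3 look.py 8
```

```text
11.45 [0.5049 0.0881 0.219 ] [-3.1402e+00  2.0000e-04  1.5350e+00] [-3.78 -2.98  0.19] [-0.48  0.56  0.17] 0.02530398542466648
```

View pics/v8.png

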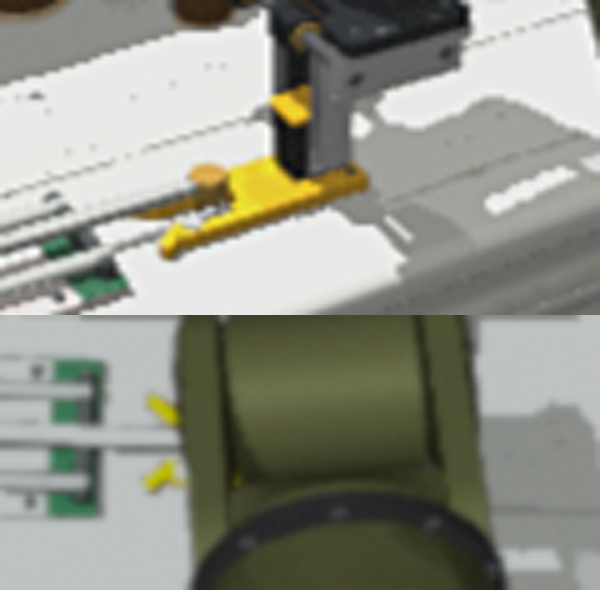

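arm_command(plan=[1,-0.001,0.0025,0,0,1,-0.001,0.005,0,0,1,-0.001,0.0075,0,0])

```text
time_s: 11.85
ee_pos: [0.5048, 0.0913, 0.2191]
eef_rot: [3.141, -0.0, 1.535]
force: [-0.1, -0.2, -2.5]
grip_width: 0.0249
```

arm_command(plan=[1,0.0001,0.0025,0,0,1,0.0002,0.005,0,0,1,0.0002,0.005,0,0])

```text
time_s: 12.15
ee_pos: [0.505, 0.0931, 0.2192]
eef_rot: [3.141, -0.0, 1.535]
force: [1.5, -0.4, -2.5]
grip_width: 0.0255
```

```bash
python3 look.py 9
```

```text
12.15 [0.505  0.0931 0.2192] [ 3.141  -0.      1.5348] [ 1.51 -0.37 -2.54] [-0.13 -0.15 -0.01] 0.025502259256221623
```

View pics/v9.png

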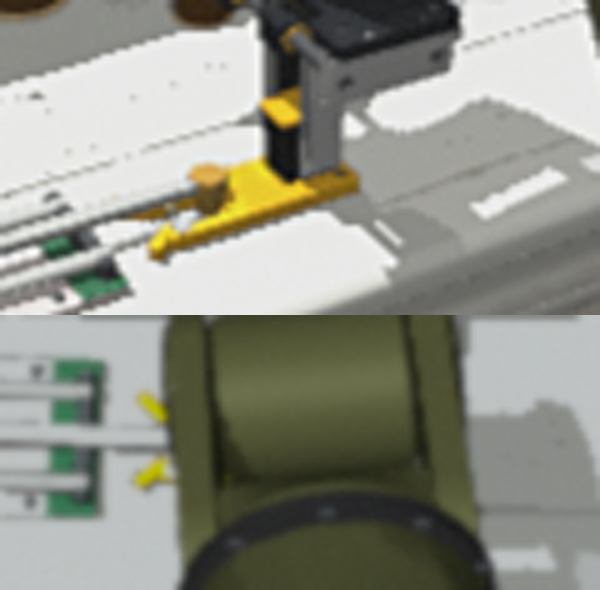

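The force dropped from −3 N to near 0 at y≈0.091, so the latch has flipped. I'll push gently until I feel the throat bottom.

arm_command(plan=[1,0.0001,0.0025,0,0,1,0.0001,0.0038,0,0,1,0.0001,0.0038,0,0])

```text
time_s: 12.55
ee_pos: [0.505, 0.0939, 0.2194]
eef_rot: [3.141, 0.001, 1.535]
force: [-1.3, -9.2, 1.5]
grip_width: 0.0256
```

arm_command(plan=[1,0,0.0025,0,0,1,0,0.0025,0,0,1,0,0.0025,0,0])

```text
time_s: 12.85
ee_pos: [0.505, 0.0944, 0.2196]
eef_rot: [3.141, 0.002, 1.535]
force: [-3.1, -16.2, 4.4]
grip_width: 0.0254
```

arm_command(plan=[1,-0.0001,-0.0025,0,0,1,-0.0002,-0.005,0,0,1,-0.0003,-0.0075,0,0,1,-0.0004,-0.01,0,0,1,-0.0005,-0.0125,0,0,1,-0.0006,-0.015,0,0,1,-0.0006,-0.0175,0,0,1,-0.0007,-0.02,0,0,1,-0.0008,-0.0225,0,0,1,-0.0009,-0.025,0,0,1,-0.001,-0.0275,0,0,1,-0.0011,-0.03,0,0,1,-0.0012,-0.0325,0,0,1,-0.0013,-0.035,0,0,1,-0.0014,-0.0375,0,0,1,-0.0015,-0.04,0,0,1,-0.0016,-0.0425,0,0,1,-0.0017,-0.045,0,0,1,-0.0018,-0.0475,0,0,1,-0.0018,-0.05,0,0])

```text
time_s: 14.85
ee_pos: [0.5041, 0.0755, 0.2191]
eef_rot: [-3.142, -0.0, 1.535]
force: [0.4, 2.1, -3.0]
grip_width: 0.0255
```

```bash
python3 look.py 10
```

```text
14.85 [0.5041 0.0755 0.2191] [-3.1416 -0.      1.5349] [ 0.44  2.06 -2.95] [ 0.23 -0.13 -0.04] 0.025542598528964584
```

View pics/v10.png

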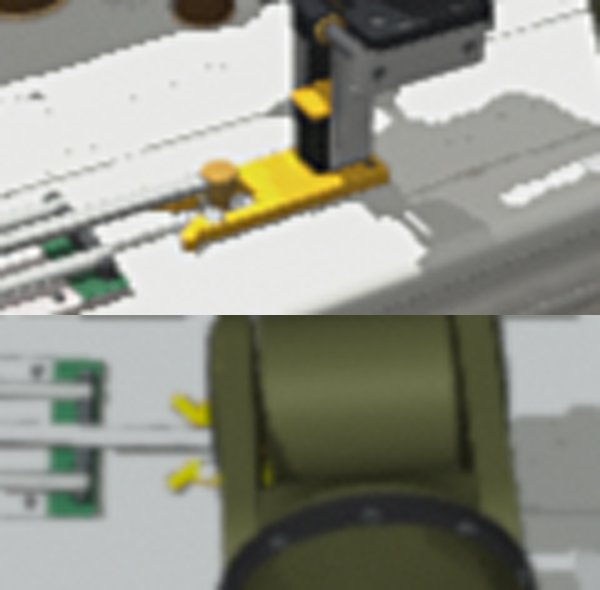

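Pulling shows +2 N and the pin is following, so the latch is holding. I'll draw it out along the axis.

arm_command(plan=[1,-0.0002,-0.005,0,0,1,-0.0004,-0.011,0,0,1,-0.0007,-0.018,0,0,1,-0.0009,-0.025,0,0,1,-0.0012,-0.032,0,0,1,-0.0014,-0.039,0,0,1,-0.0017,-0.046,0,0,1,-0.002,-0.053,0,0,1,-0.0022,-0.06,0,0,1,-0.0025,-0.067,0,0,1,-0.0027,-0.074,0,0,1,-0.003,-0.081,0,0,1,-0.0033,-0.088,0,0,1,-0.0035,-0.095,0,0,1,-0.0038,-0.102,0,0,1,-0.004,-0.109,0,0,1,-0.0042,-0.114,0,0,1,-0.0044,-0.118,0,0,1,-0.0045,-0.121,0,0,1,-0.0046,-0.123,0,0])

```text
time_s: 16.95
ee_pos: [0.5023, 0.0263, 0.2192]
eef_rot: [3.142, 0.0, 1.535]
force: [1.9, 1.6, -3.6]
grip_width: 0.0255
```

```bash
python3 - <<'E'
from h import *
o=sensors.get_obs();print(o["time_s"],o["ee_pos"].round(4),o["force"].round(2))
b=vision.camera("top");cv2.imwrite("pics/t11.png",b);cv2.imwrite("pics/t11z.png",cv2.resize(b[205:262,175:345],None,fx=4.7,fy=4.7,interpolation=2))
print([(np.round(r["at"],1),round(r["confidence"],2),back("top",r["at"],0).round(3)) for r in vision.pinpoint("carriage","top")[:2]])
E
```

```text
16.95 [0.5023 0.0263 0.2192] [ 1.93  1.63 -3.61]
[(array([232.7, 241.3]), 0.69, array([0.514, 0.288, 0.   ])), (array([171.4, 359.2]), 0.66, array([ 0.682, -0.03 ,  0.   ]))]
```

View pics/t11z.png

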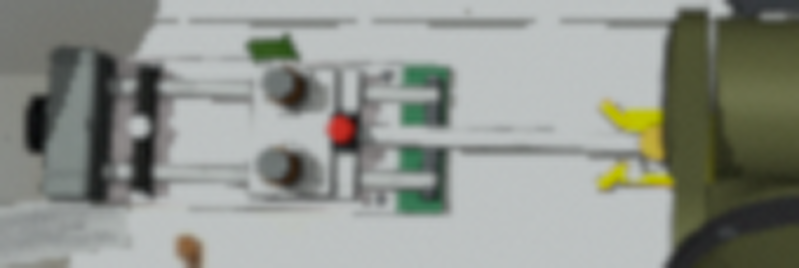

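The carriage front edge is at about column 251 in the top image and the green band starts near 260, so about 22 mm more is the minimum. I'll draw 40 mm.

arm_command(plan=[1,0.0006,-0.005,0,0,1,0.0004,-0.011,0,0,1,0.0002,-0.018,0,0,1,0,-0.025,0,0,1,-0.0003,-0.032,0,0,1,-0.0005,-0.039,0,0,1,-0.0008,-0.046,0,0,1,-0.001,-0.053,0,0,1,-0.0013,-0.06,0,0,1,-0.0016,-0.067,0,0,1,-0.0018,-0.074,0,0,1,-0.002,-0.081,0,0,1,-0.0022,-0.087,0,0,1,-0.0024,-0.092,0,0,1,-0.0026,-0.096,0,0,1,-0.0027,-0.099,0,0,1,-0.0028,-0.1,0,0,1,-0.0028,-0.1,0,0])

```text
time_s: 18.85
ee_pos: [0.5012, -0.0136, 0.2192]
eef_rot: [3.141, 0.0, 1.535]
force: [-0.2, 0.4, -4.5]
grip_width: 0.0256
```

```bash
python3 - <<'E'
from h import *
o=sensors.get_obs();print(o["time_s"],o["ee_pos"].round(4),o["force"].round(2))
b=vision.camera("top");cv2.imwrite("pics/t12.png",b);cv2.imwrite("pics/t12z.png",cv2.resize(b[205:262,175:345],None,fx=4.7,fy=4.7,interpolation=2))
print([(np.round(r["at"],1),round(r["confidence"],2),back("top",r["at"],0).round(3)) for r in vision.pinpoint("carriage","top")[:2]])
E
```

```text
18.85 [ 0.5012 -0.0136  0.2192] [-0.15  0.42 -4.5 ]
[(array([233.2, 259. ]), 0.94, array([0.513, 0.24 , 0.   ])), (array([172.1, 385.5]), 0.64, array([ 0.68 , -0.102,  0.   ]))]
```

View pics/t12z.png

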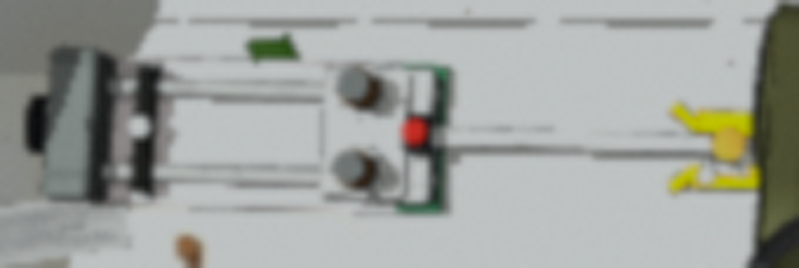

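The carriage now covers nearly all of the band, with its front edge at about column 267, and the pin is inside the hook. I'll set the hook down and release.

arm_command(plan=[1,0,0,-0.002,0,1,0,0,-0.004,0,1,0,0,-0.004,0,0.3,0,0,-0.004,0,0,0,0,-0.004,0,-1,0,0,-0.004,0,-1,0,0,-0.004,0,-1,0,0,-0.004,0,-1,0,0,-0.004,0,-1,0,0,-0.004,0,-1,0,0,-0.004,0,-1,0,0,-0.004,0])

```text
time_s: 20.15
ee_pos: [0.5012, -0.0136, 0.2175]
eef_rot: [3.142, -0.0, 1.535]
force: [0.2, -0.9, -0.1]
grip_width: 0.0922
```

arm_command(plan=[-1,0,0,0.05,0,-1,0,0,0.1,0,-1,0,0,0.2,0,-1,0,0,0.23,0,-1,0,0,0.23,0,-1,0,0,0.23,0,-1,-0.35,0,0.23,0,-1,-0.35,0,0.23,0,-1,-0.35,0,0.23,0,-1,-0.35,0,0.23,0,-1,-0.35,-0.5,0.23,0,-1,-0.35,-0.5,0.23,0,-1,-0.35,-0.5,0.23,0,-1,-0.35,-0.5,0.23,0,-1,-0.35,-0.5,0.23,0,-1,-0.35,-0.5,0.23,0])

```text
time_s: 21.75
ee_pos: [0.3611, -0.2143, 0.3082]
eef_rot: [-3.139, -0.002, 1.533]
force: [0.5, 0.9, -0.1]
grip_width: 0.0938
```

```bash
cat > fin.py <<'E'
from h import *
o=sensors.get_obs();print(o["time_s"],o["ee_pos"].round(4),o["force"].round(2),o["grip_width"])
a=vision.camera("scene");cv2.imwrite("pics/s13.png",a);b=vision.camera("top");cv2.imwrite("pics/t13.png",b)
v=np.vstack([cv2.resize(a[160:300,230:450],None,fx=3.4,fy=2.4,interpolation=2),cv2.resize(b[205:262,185:372],None,fx=4,fy=4,interpolation=2)]) if 0 else None
cv2.imwrite("pics/s13z.png",cv2.resize(a[180:290,230:420],None,fx=4.2,fy=4.2,interpolation=2))
cv2.imwrite("pics/t13z.png",cv2.resize(b[205:262,185:385],None,fx=4,fy=4,interpolation=2))
for n in("carriage","hook","hook_seat","hook_latch"): print(n,[(np.round(r["at"],1),round(r["confidence"],2),back("top",r["at"],0).round(3)) for r in vision.pinpoint(n,"top")[:1]])
E
python3 fin.py
```

```text
21.75 [ 0.3611 -0.2143  0.3082] [ 0.46  0.88 -0.14] 0.09384231708163704
carriage [(array([232.2, 256.1]), 0.68, array([0.515, 0.248, 0.   ]))]
hook [(array([238.5, 354.2]), 0.81, array([ 0.499, -0.015,  0.   ]))]
hook_seat [(array([239.1, 334.5]), 0.82, array([0.497, 0.038, 0.   ]))]
hook_latch [(array([241.2, 322.3]), 0.92, array([0.491, 0.071, 0.   ]))]
```

View pics/t13z.png

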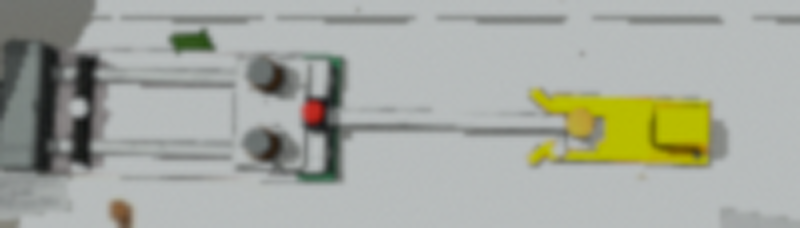

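View pics/s13z.png

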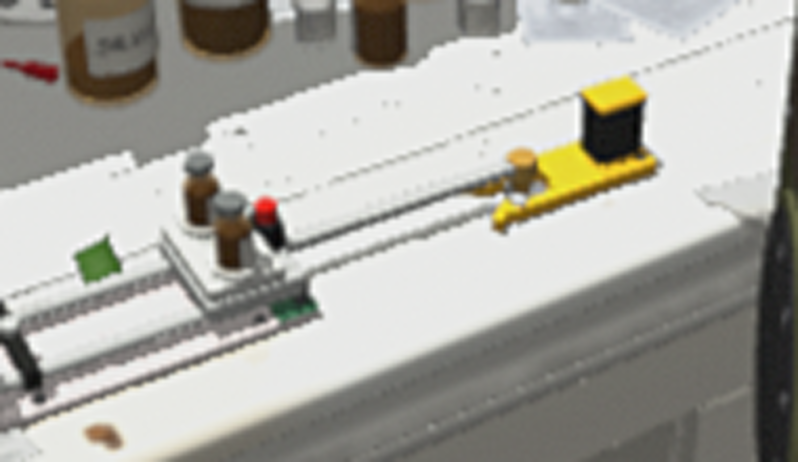

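The top view shows the hook lying flat and in line with the bar. The boss at (235,330) is about 66 mm ahead of the post, resting on the shut latch, and the carriage front is over the band. The robot is clear of everything.

```bash
python3 - <<'E'
from station import job
print(job.hand_in())
E
```

```text
the job is handed in; nothing more can be done
None
```

I hitched the hook onto the pin and drew the carriage out over the green band. I then let go, leaving the hook flat and hitched, and handed the job in at about 22 s of the 51 s allowed. The hand-in gives no verdict, so the results below rest on my own readings.

- **Hitching:** The carriage slid back about 17 mm to its stop. The latch took up to about 8.6 N to push aside, then the force fell to near zero, which I read as it flipping shut. I pushed on to the throat bottom.
- **Peak force:** The highest axial reading was about 16 N, at the throat bottom. The force was only reported at the end of each short move, so brief peaks in between were not seen.
- **Drawing out:** The carriage followed the hook with about 2 N. That confirms the latch was holding.
- **Last look:**
  - The carriage origin is at about stage x = 35 to 43 mm (limit 61 mm).
  - The pin is at about hook x = 66 mm.
  - The hook is in line with the bar and the gripper is clear.
- **What I could not check closely:**
  - The top-camera estimates of the carriage position differed by about 8 mm from one look to the next.
  - The latch is too small in the pictures to see its angle, so "shut" rests on the force drop and on the pull holding.
  - I kept the arm well away from the bottles, vials and tape, but did not measure them again at the end.

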